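Switch the tube warmer off and hold the tall tube slanted for inspection

TASK

Turn the warmer's dial anticlockwise to its end stop (off); only then draw the tall tube straight up out of the block and hold it up, slanted at about 45 degrees with its cap end higher, so that its tip can be inspected. Finish while still holding it there, still, with every part of it at least 6 cm above the metal block; do not put it down, and leave the dial off, the two short tubes in their wells and everything else where it is.

Things in the scene. Friction and masses are not known exactly. Their poses are not given: they have to be found in the camera images.
- warmer: White dry-block tube warmer fixed to the table, 240 (x) x 290 (y) mm, turned by up to 17 degrees. Origin: centre of its underside, on the table; own -x is its front (towards the robot), z up. Its flat front deck, 85 mm above the table (own x -120 to 30), carries the dial; the bare metal block with three tubes is behind.
- block_top (a point): Centre of the metal block's top, at the warmer's own (65, 0), 105 mm above the table; axes as the warmer's. The block is 70 (x) x 240 (y) mm with three equal wells at own y = -70, 0, 70 from this point: 32 mm wide, 45 mm deep (floors 60 mm above the table). Any tube may stand in any well.
- dial (a joint): Angle of the warmer's dial, rad: 0 = off, at the anticlockwise end stop; grows as it is turned clockwise seen from above, to 4.7. It starts between 0.6 and 1.4, and stays where it is left (light friction, about 0.03 N m).
- dial_grip (a point): Point on the dial's vertical axis, 122 mm above the table, at the warmer's own (-70, -50). The dial: black disc 44 mm wide with an upright grip bar across it, 42 mm long, 14 mm thick, from 97 to 129 mm above the table. The point turns with the dial: x along the bar, y across it. When off, the bar lies along the warmer's x, its white mark towards the warmer's front.
- tall_tube: Tall tube, the tallest in the block: 115 mm long, pale plastic, 29 mm wide, blunt cone at the bottom; fixed blue cap on top, 34 mm wide, 20 mm high. About 55 g. Origin: centre of its bottom tip; z runs up its axis to the cap. In a well its tip is 60 mm and its cap top 175 mm above the table; it fits loosely (3 mm); drawn straight up by over 45 mm it is free.
- tall_cap (a point): Middle of the tall tube's cap on its axis, 105 mm above its tip (165 mm above the table while in the well); a good place to grip.
- short_tube_a: Short tube, the same as the tall one but 83 mm long (cap top 143 mm above the table in its well). Origin: centre of its bottom tip. Stays in its well.
- short_tube_b: Short tube, the same as the tall one but 83 mm long (cap top 143 mm above the table in its well). Origin: centre of its bottom tip. Stays in its well.
- beaker: Open beaker, 70 mm wide, 90 mm high, on the table at the warmer's +y side; origin: centre of its underside. Leave alone.
- jar: Amber jar, 60 mm wide, 80 mm high, on the table at the warmer's -y side; origin: centre of its underside. Leave alone.
- petri: Flat round dish, 88 mm wide, 16 mm high, on the table at the warmer's -y side; origin: centre of its underside. Leave alone.
- loose_cap: Spare cap, 34 mm wide, 20 mm high, lying on the warmer's front deck on its +y half; origin: centre of its underside. Leave alone.
- scoop: Flat steel spatula, 143 mm long, 24 mm wide, 6 mm thick, on the table at the warmer's +y side; origin: near its middle. Leave alone.
Things that resemble listed ones, but are neither listed nor needed, are in the scene too. What is shaped like the short_tube_a but brown or orange is not meant.

How it is judged:
On the way, in this order (a step that is already met when the one before it is completed fails the run):
1. the dial is at its off stop (value of joint dial below 0.08 rad), for 0.2 s.
2. the tall tube is drawn out of its well (height (world z) of tall_tube above 0.115 m), for 0.1 s.
At the end, for the whole second after the job is handed in: Dial within 0.1 rad of off; tall tube held still by the fingers, touching nothing else, tip over 155 mm above the table (50 mm above the block), axis 30 to 60 degrees from vertical, cap end up; short tubes within 20 mm and other things within 30 mm of their starts (value of joint dial below 0.1 rad and height (world z) of tall_tube above 0.155 m and angle between tall_tube's own z axis and vertical between 0.52 and 1.05 rad and contact force between the fingers and tall_tube above 1 N and linear speed of tall_tube below 0.03 m/s and angular speed of tall_tube below 0.3 rad/s and contact force between tall_tube and warmer below 0.1 N and contact force between tall_tube and short_tube_a below 0.1 N and contact force between tall_tube and short_tube_b below 0.1 N and contact force between tall_tube and beaker below 0.1 N and contact force between tall_tube and jar below 0.1 N and contact force between tall_tube and petri below 0.1 N and contact force between tall_tube and loose_cap below 0.1 N and contact force between tall_tube and scoop below 0.1 N and distance of each of short_tube_a, short_tube_b from where it was at the start of the episode below 0.02 m and distance of each of beaker, jar, petri, loose_cap, scoop from where it was at the start of the episode below 0.03 m); the arm keeps its last pose, push and grip.
It fails at once if the tall tube is raised before the dial is off (value of joint dial above 0.15 rad and height (world z) of tall_tube above 0.08 m).
It fails at once if a short tube is displaced by more than 20 mm (distance of any of short_tube_a, short_tube_b from where it was at the start of the episode above 0.02 m).
It fails at once if another thing is displaced by more than 30 mm (distance of any of beaker, jar, petri, loose_cap, scoop from where it was at the start of the episode above 0.03 m).
It also fails if it takes over 45 s, if anything falls off the work surface, if the arm or the gripper's body presses on something with over 40 N, if the wrist force passes 120 N, or if a joint passes its speed limit or range.

ROBOT

A 7-joint arm with a two-finger parallel gripper is mounted at the origin on the work surface. World frame = base frame: x ahead of the robot, y to its left, z up, the work surface at z = 0. Lengths are in m, angles in rad, forces in N, time in s.
With the tool pointing down it reaches from about 0.4 to 0.85 m from the base axis. Payload 4.5 kg.
Tool frame: the origin (TCP) lies at the very end of the fingers, on their centre line; the grasp point (between the pads) lies 19 mm behind it; z points along the fingers, x is the direction in which the jaws open and shut, and the axes are right-handed (so a half turn about z gives the same grasp; the last joint's range is limited). The gripper opens to 88 mm and grips with 3 to 60 N. Pads are 18 mm wide; open, the fingers measure 123 mm over their backs; the gripper's body (75 mm by 187 mm) begins 45 mm behind the grasp point.
Start: joints at [-1.275, 0.689, -0.195, 1.565, 0.157, 0.902, -0.215], TCP at [0.162, 0.604, 0.239] pointing down, gripper open.
Joint ranges: [-3.01, 3.01], [-0.46, 2.08], [-1.47, 1.51], [0.13, 2.56], [-1, 4.14], [0.04, 2.09], [-2.66, 2.66]. Speed limits (rad/s): [2.57, 2.57, 3.14, 3.14, 3.14, 3.14, 3.14].

INTERFACE

Orientations are given as a unit quaternion [x, y, z, w].
In Python, from plant import * gives the robot as it stands.
- The arm moves only by the tool apply_moves, never from a script. Its argument "series" is a list of rows, each an object of numbers: "x", "y", "z": the shift along the tool's x, y, z in units of 80 cm (1.0 is 80 cm); "wx", "wy", "wz": the turn, a rotation vector about the tool's x, y, z in units of pi rad (1.0 is pi rad); "fingers": the opening, from -1 (shut) to 1 (fully open), so that 0 is half open. In form: [{"x": .., "y": .., "z": .., "wx": .., "wy": .., "wz": .., "fingers": ..}, ...]. A call has 1 to 8 rows; each row shifts and turns the pose as measured when the row begins, along the tool's axes as they then stand; what a row does not reach is not made up. A row lasts 1/8 s, in which the tool goes at most 62.5 mm and 10.7 degrees, less where a joint would pass 70% of its speed; a pose out of reach is approached as far as the arm can. A call with a number of a shift or a turn outside -1 to 1 is refused whole. A call with a gripper value outside its range is refused whole. The fingers move at their own pace and stop on an object; "force" is the grip in N (left out, the last holds). Time passes only in rows, so rows that do not move let the fingers close. It gives the time, the measured TCP pose, the force and the opening at its end, in the units of the state.
- get_state(): the state, without advancing time (a new reading comes with each control period).
- snapshot(name): name is "side" or "top" or "wrist"; returns (picture, depth): 400x640x3 uint8, red, green, blue; 400x640 float32, m along the optical axis (not along the pixel's ray), 0 where there is no reading.
- camera_model(name): a dict with "camera_matrix" (3x3 intrinsics, pixels), "world_from_camera" (4x4, takes a point from camera to world coordinates). Camera axes: x right, y up, looking along -z (the intrinsics and any distortion apply to the point x, -y, -z); pixel columns grow to the right and rows downward; lengths in m; the calibration is good to about 2 mm. A picture is of the moment at which its call begins: read the wrist's pose just before it. camera_model takes no time and is no camera call; for the wrist camera it gives the pose at the moment of the call.
- finish_job(): hands the job in, once; it reports no verdict.
The state is a dict: "clock": time; "q": joint angles; "qd": joint speeds; "joint_torque": joint torques, N m; "tool_pos": TCP position; "eef_rot": TCP orientation; "contact_force": force on the tool from outside, world axes, zero at the start; "moment": the same for the moment, N m; "opening": opening from 0.0 (shut) to 1.0 (fully open).
Only numpy, scipy, OpenCV 4.12 (cv2) and the standard library are available. Lean on these libraries where they do the work, as an engineer would, in place of code of your own. Each camera call takes 0.05 s, during which the arm holds its last target. There are 200 camera calls.

## Working session

There is one attempt and no reset: what is moved stays moved. The work goes in short steps, Python scripts to look and compute and a tool call to move; the robot and the scene stay as the last step left them, time stands still between calls to the robot, and variables do not carry over. Pictures are saved under pics/ and viewed, about 8 in all and at most 12, crops included, and the job is handed in when it is done.

Besides the shell and the picture viewer there is one more tool, called after ">>>" as a command line: name --argument value ..., lists and objects as JSON in quotes. apply_moves: Moves the arm, as the interface text tells. Its arguments: {"type":"object","properties":{"series":{"type":"array","items":{"type":"object","properties":{"x":{"type":"number"},"y":{"type":"number"},"z":{"type":"number"},"wx":{"type":"number"},"wy":{"type":"number"},"wz":{"type":"number"},"fingers":{"type":"number"}}}},"force":{"type":"number"}},"required":["series"]}

```bash
ls; mkdir -p pics
cat > h.py <<'E'
from plant import *
import numpy as np, cv2
from scipy.spatial.transform import Rotation as R
def world(cam,u,v,d):
    K=np.array(cam["camera_matrix"]);T=np.array(cam["world_from_camera"])
    x=(u-K[0,2])/K[0,0]*d; y=(v-K[1,2])/K[1,1]*d
    return (np.stack([x,-y,-d,np.ones_like(d)],-1)@T.T)[...,:3]
def cloud(n):
    cam=camera_model(n); im,d=snapshot(n); v,u=np.mgrid[:400,:640].astype(float)
    return im,d,world(cam,u,v,d.astype(float)),cam
E
python3 - <<'E'
from h import *
s=get_state();print(s)
for n in("top","side"):
    im,d,P,cam=cloud(n);np.savez(n+".npz",im=im,d=d,P=P)
    print(n,np.array(cam["camera_matrix"]).round(1).tolist(),np.array(cam["world_from_camera"]).round(3).tolist(),[k for k in cam])
    cv2.imwrite(f"pics/{n}1.png",im[...,::-1])
E
```

```text
pics
{'clock': 0.0, 'q': array([-1.2752289 ,  0.68999552, -0.19454153,  1.56636666,  0.15733893,
        0.90249792, -0.21512491]), 'qd': array([ 2.74033403e-05, -3.20006581e-04,  2.67798881e-04, -3.20652830e-04,
        8.00645648e-04, -4.37552946e-05, -2.43935818e-04]), 'joint_torque': array([-6.85951982e-04, -5.27547741e+01, -1.26693875e+00, -1.53430349e+01,
       -5.25306864e-02,  6.45082750e-03,  1.74149741e-04]), 'tool_pos': array([0.16161902, 0.60307306, 0.23789752]), 'eef_rot': array([ 7.93310485e-01,  6.08816558e-01, -6.93989643e-04,  6.26039407e-04]), 'contact_force': array([-0.37276472, -0.00845819, -0.88027016]), 'moment': array([-0.01342546,  0.00653607,  0.00665495]), 'opening': 0.998191504087158}
top [[453.3, 0.0, 322.7], [0.0, 453.3, 199.4], [0.0, 0.0, 1.0]] [[0.005, 0.987, -0.161, 0.439], [-1.0, 0.007, 0.014, 0.043], [0.015, 0.161, 0.987, 1.068], [0.0, 0.0, 0.0, 1.0]] ['camera_matrix', 'world_from_camera']
side [[424.6, 0.0, 314.7], [0.0, 424.6, 190.5], [0.0, 0.0, 1.0]] [[-0.831, 0.432, -0.35, 0.239], [-0.556, -0.637, 0.534, 0.564], [0.007, 0.638, 0.77, 0.883], [0.0, 0.0, 0.0, 1.0]] ['camera_matrix', 'world_from_camera']
```

View pics/top1.png

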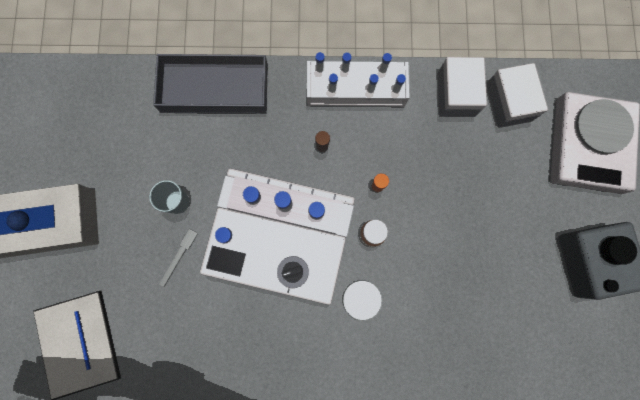

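View pics/side1.png

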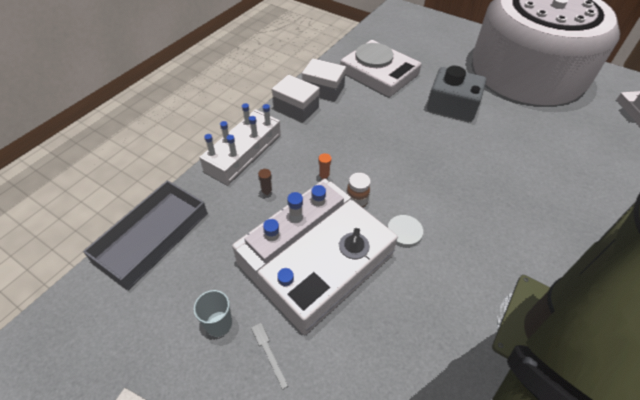

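The top view shows the warmer with three blue caps at (251,195), (283,200) and (317,210), the dial at (292,271) and the loose cap at (223,235). In the side view the caps are at (271,228), (295,200) and (319,192), and the middle one looks tallest. Other things that could be mistaken for it are the brown tube (322,140), the orange tube (381,182) and the rack of thin tubes (320–400, 60–80). I'll measure next and check with a crop.

Run:
```python
from h import *
for n in("top","side"):
    z=np.load(n+".npz");im=z["im"];P=z["P"];hsv=cv2.cvtColor(im,cv2.COLOR_RGB2HSV)
    m=((hsv[...,0]>105)&(hsv[...,0]<125)&(hsv[...,1]>150)&(hsv[...,2]>60)).astype(np.uint8)
    k,l,st,c=cv2.connectedComponentsWithStats(m)
    for i in range(1,k):
        if st[i,4]<60: continue
        p=P[l==i]; t=np.percentile(p[:,2],90); q=p[abs(p[:,2]-t)<.004]
        print(n,c[i].round(0),st[i,4],"top",t.round(4),((q.min(0)+q.max(0))/2).round(4),np.median(q,0).round(4))
    # deck / warmer orientation
    w=(abs(P[...,2]-.085)<.006)&(im.min(-1)>150)
    k,l,st,c=cv2.connectedComponentsWithStats(w.astype(np.uint8)); i=1+st[1:,4].argmax()
    q=P[l==i]; r=cv2.minAreaRect(q[:,:2].astype(np.float32)); print("deck",r, q[:,2].mean(), st[i])
    # dial
    b=(P[...,2]>.108)&(P[...,2]<.14)&(im.max(-1)<90)&(P[...,0]>.2)&(P[...,0]<.5)&(abs(P[...,1]-.1)<.15)
    q=P[b]; print("bar",b.sum(),q.mean(0) if b.any() else 0, q[:,2].max() if b.any() else 0)
    if b.any(): print(cv2.minAreaRect(q[:,:2].astype(np.float32)))
    y0,x0=(160,190) if n=="top" else (150,220)
    cv2.imwrite(f"pics/{n}c.png",cv2.resize(im[y0:y0+150,x0:x0+190],None,fx=4 if n=="top" else 3,fy=4 if n=="top" else 3,interpolation=2)[...,::-1])
```

```text
top [251. 194.] 166 top 0.1456 [0.5997 0.1782 0.1444] [0.5996 0.1781 0.1437]
top [282. 199.] 172 top 0.178 [0.5842 0.1103 0.1772] [0.5843 0.1113 0.1761]
top [316. 210.] 157 top 0.146 [0.5682 0.0426 0.1452] [0.5675 0.0436 0.1443]
top [ 30. 219.] 816 top 0.0843 [0.5511 0.6704 0.0837] [0.552  0.6519 0.0819]
top [223. 235.] 161 top 0.1079 [0.5188 0.2402 0.107 ] [0.5199 0.2404 0.106 ]
top [ 82. 339.] 163 top 0.0249 [0.2916 0.5588 0.0243] [0.2891 0.5578 0.023 ]
deck ((0.5215678811073303, 0.12629570066928864), (0.2902549207210541, 0.2374335378408432), 77.01201629638672) 0.08568743677741252 [ 200  169  154  135 8717]
bar 124 [0.44242137 0.09130042 0.1292564 ] 0.13398026037569488
((0.44198647141456604, 0.09279224276542664), (0.013898411765694618, 0.04110952466726303), 19.959945678710938)
side [318. 191.] 101 top 0.146 [0.5679 0.0473 0.1446] [0.5682 0.048  0.1446]
side [295. 198.] 122 top 0.1778 [0.5836 0.1151 0.1772] [0.5848 0.1159 0.1764]
side [271. 225.] 127 top 0.1464 [0.6004 0.1841 0.1449] [0.5993 0.1837 0.1445]
side [285. 275.] 146 top 0.1082 [0.5186 0.2462 0.1072] [0.5188 0.2456 0.1064]
deck ((0.521569013595581, 0.12904180586338043), (0.2919003963470459, 0.23815308511257172), 76.85613250732422) 0.08630671457729894 [ 232  179  166  141 6691]
bar 107 [0.44001628 0.10374139 0.12594411] 0.13286256269653707
((0.44216230511665344, 0.09888467192649841), (0.014092836529016495, 0.03803495317697525), 19.84363555908203)
```

View pics/topc.png

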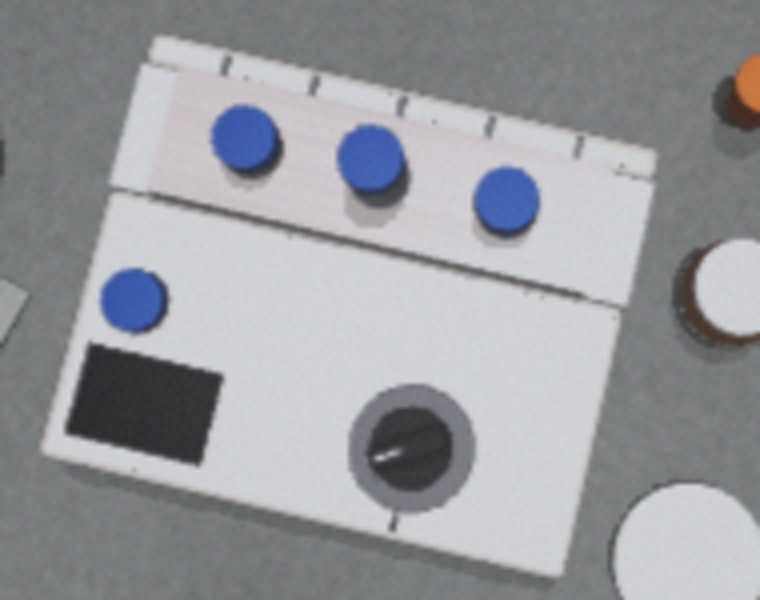

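The crop confirms the choice: the tall tube is the middle cap at top-view (283,200), with its top at 0.177 m against 0.145 m for the other two. It stands at about (0.584, 0.113). The dial axis is at about (0.442, 0.095). The white mark points to about 110° and off is 167° (warmer yaw −13°), so the dial has to turn about +57°.

>>> apply_moves --series '[{"x":-0.052,"y":0.05,"fingers":0},{"x":-0.052,"y":0.05,"fingers":0},{"x":-0.052,"y":0.05,"fingers":0},{"x":-0.052,"y":0.05,"fingers":0},{"x":-0.052,"y":0.05,"fingers":0},{"x":-0.052,"y":0.05,"fingers":0},{"x":-0.052,"y":0.05,"fingers":0},{"x":-0.052,"y":0.05,"fingers":0}]' --force 20

```text
schema error: expected keys x, y, z, wx, wy, wz, fingers
```

```bash
cat >> h.py <<'E'
def need(p,yaw=None,Rt=None):
    s=get_state();A=R.from_quat(s["eef_rot"]);t=s["tool_pos"]
    x=A.apply([1,0,0]);print("t",round(s["clock"],2),"tcp",t.round(4),"jawyaw",np.degrees(np.arctan2(x[1],x[0])).round(1),"z",A.apply([0,0,1]).round(3),"q",s["q"].round(2),"F",s["contact_force"].round(1),"M",s["moment"].round(2),"op",round(s["opening"],3))
    print("shift units",(A.inv().apply(np.array(p)-t)/.8).round(4),end=" ")
    if yaw is not None:
        a=np.radians(yaw);Rt=R.from_matrix(np.array([[np.cos(a),np.sin(a),0],[np.sin(a),-np.cos(a),0],[0,0,-1]]).T.T)
    if Rt is not None: print("turn units",((A.inv()*Rt).as_rotvec()/np.pi).round(4))
E
python3 -c "
from h import *
need([.442,.095,.2],20)"
```

```text
t 0.1 tcp [0.1617 0.6031 0.238 ] jawyaw 75.0 z [-0.    -0.002 -1.   ] q [-1.28  0.69 -0.19  1.57  0.16  0.9  -0.22] F [-0.3 -0.1 -0.1] M [ 0.02 -0.   -0.01] op 0.999
shift units [-0.5228  0.5028  0.0484] turn units [3.000e-04 5.000e-04 3.056e-01]
```

>>> apply_moves --series '[{"x":-0.052,"y":0.05,"z":0,"wx":0,"wy":0,"wz":0,"fingers":0},{"x":-0.052,"y":0.05,"z":0,"wx":0,"wy":0,"wz":0,"fingers":0},{"x":-0.052,"y":0.05,"z":0,"wx":0,"wy":0,"wz":0,"fingers":0},{"x":-0.052,"y":0.05,"z":0,"wx":0,"wy":0,"wz":0,"fingers":0},{"x":-0.052,"y":0.05,"z":0,"wx":0,"wy":0,"wz":0,"fingers":0},{"x":-0.052,"y":0.05,"z":0,"wx":0,"wy":0,"wz":0,"fingers":0},{"x":-0.052,"y":0.05,"z":0,"wx":0,"wy":0,"wz":0,"fingers":0},{"x":-0.052,"y":0.05,"z":0,"wx":0,"wy":0,"wz":0,"fingers":0}]' --force 20

```text
clock: 1.1
tool_pos: [0.3887, 0.1912, 0.2353]
eef_rot: [0.79, 0.613, -0.001, -0.001]
contact_force: [0.9, -0.0, -0.1]
opening: 0.496
```

```bash
python3 -c "
from h import *
need([.442,.095,.2],20)"
```

```text
t 1.1 tcp [0.3887 0.1912 0.2353] jawyaw 75.5 z [-0.003 -0.    -1.   ] q [-0.38  0.46 -0.26  2.12  0.21  0.59  0.52] F [ 0.9 -0.  -0.1] M [ 0.01 -0.06  0.  ] op 0.496
shift units [-0.0998  0.0946  0.044 ] turn units [-0.0005  0.0006  0.3086]
```

>>> apply_moves --series '[{"x":-0.05,"y":0.047,"z":0,"wx":0,"wy":0,"wz":0,"fingers":0},{"x":-0.05,"y":0.047,"z":0,"wx":0,"wy":0,"wz":0,"fingers":0},{"x":0,"y":0,"z":0,"wx":0,"wy":0,"wz":0.0515,"fingers":0},{"x":0,"y":0,"z":0,"wx":0,"wy":0,"wz":0.0515,"fingers":0},{"x":0,"y":0,"z":0,"wx":0,"wy":0,"wz":0.0515,"fingers":0},{"x":0,"y":0,"z":0,"wx":0,"wy":0,"wz":0.0515,"fingers":0},{"x":0,"y":0,"z":0,"wx":0,"wy":0,"wz":0.0515,"fingers":0},{"x":0,"y":0,"z":0,"wx":0,"wy":0,"wz":0.0515,"fingers":0}]'

```text
clock: 2.1
tool_pos: [0.4441, 0.083, 0.2335]
eef_rot: [0.989, 0.15, -0.003, 0.001]
contact_force: [-0.3, 0.3, -0.2]
opening: 0.503
```

Run:
```python
from h import *
need([.442,.095,.103],20)
im,d,P,cam=cloud("wrist")
b=(P[...,2]>.115)&(P[...,2]<.136)&(im.max(-1)<110)&(np.hypot(P[...,0]-.442,P[...,1]-.095)<.035)
q=P[b];print(b.sum());print(cv2.minAreaRect(q[:,:2].astype(np.float32)) if b.sum() else "")
cv2.imwrite("pics/w1.png",im[...,::-1])
```

```text
t 2.1 tcp [0.4441 0.083  0.2335] jawyaw 17.2 z [-0.006 -0.003 -1.   ] q [-0.31  0.48  0.03  2.07 -0.02  0.59  0.04] F [-0.3  0.3 -0.2] M [-0.03  0.01 -0.02] op 0.503
shift units [ 0.0029 -0.0153  0.1631] turn units [ 0.0003  0.002  -0.0156]
922
((0.441025048494339, 0.09549307823181152), (0.014027155935764313, 0.04157859459519386), 19.79458999633789)
```

View pics/w1.png

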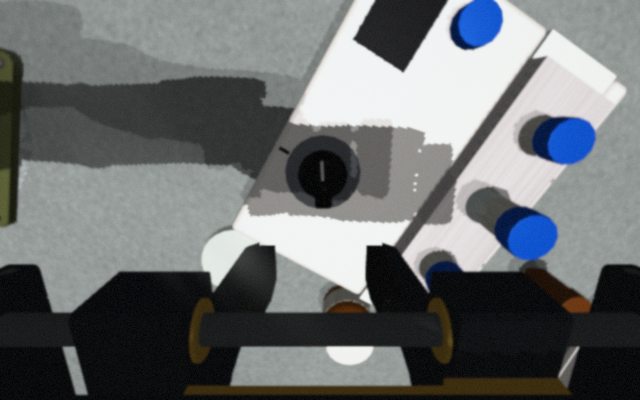

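The wrist view shows the dial bar at (322,175), with its white mark at (322,170), midway between the fingers (270 and 375). The bar measures (0.441, 0.0955), yaw 19.8°.

>>> apply_moves --series '[{"x":0.001,"y":-0.0153,"z":0,"wx":0,"wy":0.002,"wz":-0.0156,"fingers":0},{"x":0,"y":0,"z":0.055,"wx":0,"wy":0,"wz":0,"fingers":0},{"x":0,"y":0,"z":0.055,"wx":0,"wy":0,"wz":0,"fingers":0},{"x":0,"y":0,"z":0.03,"wx":0,"wy":0,"wz":0,"fingers":0},{"x":0,"y":0,"z":0,"wx":0,"wy":0,"wz":0,"fingers":0}]'

```text
clock: 2.78
tool_pos: [0.4419, 0.1009, 0.1191]
eef_rot: [0.983, 0.185, 0.002, -0.002]
contact_force: [0.4, -0.5, 0.5]
opening: 0.498
```

```bash
python3 -c "
from h import *
need([.441,.0955,.103],19.8)"
```

```text
t 2.77 tcp [0.4419 0.1009 0.1191] jawyaw 21.3 z [ 0.004  0.005 -1.   ] q [-0.32  0.7  -0.    2.19 -0.01  0.25  0.06] F [ 0.4 -0.5  0.5] M [-0.07  0.07  0.  ] op 0.498
shift units [-0.0036  0.0059  0.0201] turn units [-0.0011 -0.0017  0.0081]
```

>>> apply_moves --series '[{"x":-0.0035,"y":0.006,"z":0,"wx":-0.001,"wy":-0.0017,"wz":0.008,"fingers":0},{"x":0,"y":0,"z":0.018,"wx":0,"wy":0,"wz":0,"fingers":0},{"x":0,"y":0,"z":0,"wx":0,"wy":0,"wz":0,"fingers":-1},{"x":0,"y":0,"z":0,"wx":0,"wy":0,"wz":0,"fingers":-1},{"x":0,"y":0,"z":0,"wx":0,"wy":0,"wz":0,"fingers":-1},{"x":0,"y":0,"z":0,"wx":0,"wy":0,"wz":0,"fingers":-1}]' --force 20

```text
clock: 3.52
tool_pos: [0.4413, 0.0954, 0.1089]
eef_rot: [0.985, 0.173, 0.002, -0.001]
contact_force: [-2.6, 0.0, -8.2]
opening: 0.16
```

```bash
python3 -c "
from h import *
need([.441,.0955,.103],77)"
```

```text
t 3.52 tcp [0.4413 0.0954 0.1089] jawyaw 19.9 z [ 0.003  0.002 -1.   ] q [-0.32  0.72  0.    2.2  -0.01  0.22  0.05] F [-2.6  0.  -8.2] M [-0.17  0.28  0.01] op 0.16
shift units [-0.0004 -0.0003  0.0074] turn units [ 0.0004 -0.001  -0.3173]
```

>>> apply_moves --series '[{"x":0,"y":0,"z":0,"wx":0,"wy":0,"wz":-0.05,"fingers":-1},{"x":0,"y":0,"z":0,"wx":0,"wy":0,"wz":-0.05,"fingers":-1},{"x":0,"y":0,"z":0,"wx":0,"wy":0,"wz":-0.05,"fingers":-1},{"x":0,"y":0,"z":0,"wx":0,"wy":0,"wz":-0.05,"fingers":-1},{"x":0,"y":0,"z":0,"wx":0,"wy":0,"wz":-0.05,"fingers":-1}]'

```text
clock: 4.15
tool_pos: [0.4411, 0.0951, 0.1089]
eef_rot: [0.837, 0.547, 0.001, 0.0]
contact_force: [0.1, 0.7, -3.6]
opening: 0.159
```

```bash
python3 -c "
from h import *
need([.441,.0955,.108],77)"
```

```text
t 4.15 tcp [0.4411 0.0951 0.1089] jawyaw 66.3 z [ 0.003  0.001 -1.   ] q [-0.23  0.72 -0.13  2.19  0.36  0.25  0.48] F [ 0.1  0.7 -3.6] M [ 0.05  0.31 -0.04] op 0.159
shift units [ 0.0004 -0.0003  0.0011] turn units [ 0.0007 -0.0005 -0.0596]
```

>>> apply_moves --series '[{"x":0,"y":0,"z":0,"wx":0,"wy":0,"wz":-0.04,"fingers":-1},{"x":0,"y":0,"z":0,"wx":0,"wy":0,"wz":-0.02,"fingers":-1},{"x":0,"y":0,"z":0,"wx":0,"wy":0,"wz":-0.02,"fingers":-1},{"x":0,"y":0,"z":0,"wx":0,"wy":0,"wz":-0.02,"fingers":-1}]'

```text
clock: 4.65
tool_pos: [0.4414, 0.095, 0.1089]
eef_rot: [0.739, 0.674, 0.001, 0.001]
contact_force: [0.6, -0.3, -2.1]
opening: 0.172
```

```bash
python3 -c "
from h import *
need([.441,.0955,.108],77)"
```

```text
t 4.65 tcp [0.4414 0.095  0.1089] jawyaw 84.8 z [ 0.003  0.001 -1.   ] q [-0.19  0.72 -0.19  2.19  0.5   0.27  0.66] F [ 0.6 -0.3 -2.1] M [-0.01 -0.   -0.62] op 0.172
shift units [ 0.0006 -0.0006  0.0012] turn units [ 0.0009 -0.0005  0.0432]
```

The moment (Mz −0.62) and the bar slipping in the fingers show the stop is reached. I'll release, lift and check.

>>> apply_moves --series '[{"x":0,"y":0,"z":0,"wx":0,"wy":0,"wz":0,"fingers":0},{"x":0,"y":0,"z":0,"wx":0,"wy":0,"wz":0,"fingers":0},{"x":0,"y":0,"z":0,"wx":0,"wy":0,"wz":0,"fingers":0.2},{"x":0,"y":0,"z":-0.07,"wx":0,"wy":0,"wz":0,"fingers":0.2},{"x":0,"y":0,"z":-0.07,"wx":0,"wy":0,"wz":0,"fingers":0.2},{"x":0,"y":0,"z":-0.06,"wx":0,"wy":0,"wz":0,"fingers":0.2},{"x":0,"y":0,"z":0,"wx":0,"wy":0,"wz":0,"fingers":0.2}]'

```text
clock: 5.52
tool_pos: [0.4419, 0.0959, 0.2732]
eef_rot: [0.737, 0.676, 0.002, 0.001]
contact_force: [0.2, 0.0, -0.1]
opening: 0.597
```

Run:
```python
from h import *
need([.5845,.112,.27],-13)
im,d,P,cam=cloud("wrist")
b=(P[...,2]>.115)&(P[...,2]<.136)&(im.max(-1)<110)&(np.hypot(P[...,0]-.442,P[...,1]-.095)<.03)
q=P[b];print(b.sum());print(cv2.minAreaRect(q[:,:2].astype(np.float32)) if b.sum() else "")
hsv=cv2.cvtColor(im,cv2.COLOR_RGB2HSV)
for n,lo,hi in(("tall",.168,.19),("short",.135,.155)):
    m=((hsv[...,0]>105)&(hsv[...,0]<125)&(hsv[...,1]>120)&(P[...,2]>lo)&(P[...,2]<hi)).astype(np.uint8)
    k,l,st,c=cv2.connectedComponentsWithStats(m)
    for i in range(1,k):
        if st[i,4]>150:
            p=P[l==i];p=p[p[:,2]>np.percentile(p[:,2],60)-.004];print(n,c[i].round(),cv2.minEnclosingCircle(p[:,:2].astype(np.float32)),p[:,2].max())
cv2.imwrite("pics/w2.png",im[...,::-1])
```

```text
t 5.53 tcp [0.4419 0.0959 0.2732] jawyaw 85.0 z [ 0.004  0.001 -1.   ] q [ 0.01  0.44 -0.47  2.01  0.29  0.75  0.85] F [ 0.2  0.  -0.1] M [ 0.   -0.04  0.02] op 0.597
shift units [0.0356 0.1758 0.0047] turn units [ 4.000e-04 -1.400e-03  5.445e-01]
684
((0.44072049856185913, 0.09540010988712311), (0.013963781297206879, 0.04148981347680092), 76.935791015625)
tall [353. 353.] ((0.5844789147377014, 0.11312875151634216), 0.01606692373752594) 0.1767670909240035
short [281. 306.] ((0.5622648000717163, 0.0462929904460907), 0.015475686639547348) 0.1449065436375242
```

View pics/w2.png

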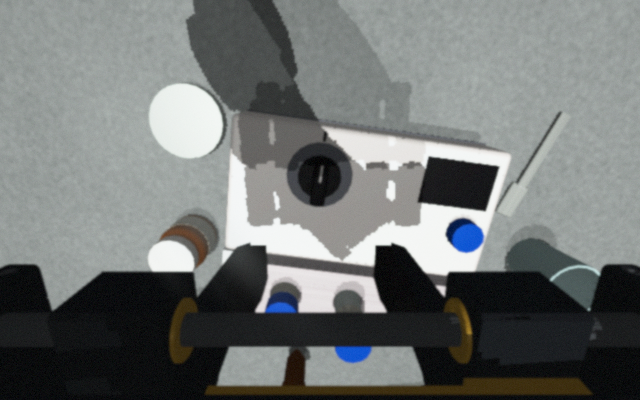

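The wrist view shows the bar at (320,175) now in line with the front mark at (325,135). It measures 166.9°, so the dial is off. The tall cap sits at (353,353), which is (0.5845, 0.113). Next I'll move over the tube and turn the jaws along the warmer's x axis.

>>> apply_moves --series '[{"x":0.012,"y":0.058,"z":0,"wx":0,"wy":0,"wz":0,"fingers":0.4},{"x":0.012,"y":0.058,"z":0,"wx":0,"wy":0,"wz":0,"fingers":0.4},{"x":0.012,"y":0.058,"z":0,"wx":0,"wy":0,"wz":0.0,"fingers":0.4},{"x":0,"y":0,"z":0,"wx":0,"wy":0,"wz":0.057,"fingers":0.4},{"x":0,"y":0,"z":0,"wx":0,"wy":0,"wz":0.057,"fingers":0.4},{"x":0,"y":0,"z":0,"wx":0,"wy":0,"wz":0.057,"fingers":0.4},{"x":0,"y":0,"z":0,"wx":0,"wy":0,"wz":0.057,"fingers":0.4},{"x":0,"y":0,"z":0,"wx":0,"wy":0,"wz":0.057,"fingers":0.4}]'

```text
clock: 6.58
tool_pos: [0.5772, 0.1084, 0.2528]
eef_rot: [0.961, 0.277, -0.016, 0.003]
contact_force: [0.8, 0.9, 0.0]
opening: 0.7
```

```bash
python3 -c "
from h import *
need([.5845,.1130,.146],-13)"
```

```text
t 6.58 tcp [0.5772 0.1084 0.2528] jawyaw 32.2 z [-0.029 -0.014 -0.999] q [-0.17  0.63 -0.17  1.64  0.13  0.91  0.17] F [0.8 0.9 0. ] M [-0.04 -0.05  0.  ] op 0.7
shift units [0.015  0.0005 0.133 ] turn units [0.003  0.01   0.2512]
```

>>> apply_moves --series '[{"x":0,"y":0,"z":0,"wx":0,"wy":0.01,"wz":0.055,"fingers":0.4},{"x":0,"y":0,"z":0,"wx":0,"wy":0,"wz":0.055,"fingers":0.4},{"x":0,"y":0,"z":0,"wx":0,"wy":0,"wz":0.055,"fingers":0.4},{"x":0,"y":0,"z":0,"wx":0,"wy":0,"wz":0.055,"fingers":0.4},{"x":0,"y":0,"z":0,"wx":0,"wy":0,"wz":0.02,"fingers":0.4},{"x":0,"y":0,"z":0,"wx":0,"wy":0,"wz":0,"fingers":0.4}]'

```text
clock: 7.32
tool_pos: [0.5698, 0.1062, 0.2394]
eef_rot: [0.994, -0.108, -0.01, 0.008]
contact_force: [0.2, 0.3, 0.1]
opening: 0.702
```

Run:
```python
from h import *
need([.5845,.113,.146],-13)
im,d,P,cam=cloud("wrist")
hsv=cv2.cvtColor(im,cv2.COLOR_RGB2HSV)
m=((hsv[...,0]>105)&(hsv[...,0]<125)&(hsv[...,1]>120)&(P[...,2]>.17)&(P[...,2]<.19)).astype(np.uint8)
p=P[m>0];print(len(p),cv2.minEnclosingCircle(p[:,:2].astype(np.float32)) if len(p) else "")
```

```text
t 7.33 tcp [0.5698 0.1062 0.2394] jawyaw -12.4 z [-0.021 -0.013 -1.   ] q [-0.3   0.64  0.06  1.69 -0.04  0.84 -0.44] F [0.2 0.3 0.1] M [-0.06  0.02 -0.  ] op 0.702
shift units [ 0.0182 -0.0143  0.1162] turn units [0.0055 0.0058 0.0034]
1782 ((0.5838744640350342, 0.11441947519779205), 0.01658768579363823)
```

>>> apply_moves --series '[{"x":0.0182,"y":-0.015,"z":0,"wx":0.0055,"wy":0.0058,"wz":0.003,"fingers":0.4},{"x":0,"y":0,"z":0,"wx":0,"wy":0,"wz":0,"fingers":0.4}]'

```text
clock: 7.62
tool_pos: [0.5875, 0.1155, 0.2378]
eef_rot: [0.994, -0.112, 0.0, -0.0]
contact_force: [0.6, 0.6, -0.4]
opening: 0.7
```

```bash
python3 -c "
from h import *
need([.5843,.1135,.146],-13)"
```

```text
t 7.62 tcp [0.5875 0.1155 0.2378] jawyaw -12.8 z [ 0.     0.001 -1.   ] q [-0.3   0.65  0.06  1.66 -0.05  0.83 -0.45] F [ 0.6  0.6 -0.4] M [-0.07  0.09  0.03] op 0.7
shift units [-0.0033  0.0034  0.1147] turn units [-0.0002 -0.      0.0009]
```

>>> apply_moves --series '[{"x":-0.003,"y":0.003,"z":0.04,"wx":0,"wy":0,"wz":0,"fingers":0.4},{"x":0,"y":0,"z":0.035,"wx":0,"wy":0,"wz":0,"fingers":0.4},{"x":0,"y":0,"z":0.03,"wx":0,"wy":0,"wz":0,"fingers":0.4},{"x":0,"y":0,"z":0,"wx":0,"wy":0,"wz":0,"fingers":0.4}]'

```text
clock: 8.12
tool_pos: [0.5862, 0.1138, 0.1521]
eef_rot: [0.994, -0.111, 0.001, -0.001]
contact_force: [-0.1, -0.3, -0.1]
opening: 0.701
```

```bash
python3 -c "
from h import *
need([.5843,.1135,.146],-13)"
```

```text
t 8.12 tcp [0.5862 0.1138 0.1521] jawyaw -12.8 z [ 0.003  0.002 -1.   ] q [-0.29  0.76  0.04  1.74 -0.05  0.63 -0.44] F [-0.1 -0.3 -0.1] M [-0.11  0.06  0.01] op 0.701
shift units [-0.0023  0.001   0.0076] turn units [-0.0008 -0.0008  0.0012]
```

>>> apply_moves --series '[{"x":-0.0023,"y":0.001,"z":0.0076,"wx":0,"wy":0,"wz":0,"fingers":0.4},{"x":0,"y":0,"z":0,"wx":0,"wy":0,"wz":0,"fingers":-1},{"x":0,"y":0,"z":0,"wx":0,"wy":0,"wz":0,"fingers":-1},{"x":0,"y":0,"z":0,"wx":0,"wy":0,"wz":0,"fingers":-1},{"x":0,"y":0,"z":0,"wx":0,"wy":0,"wz":0,"fingers":-1}]' --force 25

```text
clock: 8.75
tool_pos: [0.5864, 0.1138, 0.1489]
eef_rot: [0.994, -0.111, 0.004, -0.002]
contact_force: [-0.1, 0.3, 0.5]
opening: 0.377
```

```bash
python3 -c "
from h import *
need([.5843,.1135,.30],-13)"
```

```text
t 8.75 tcp [0.5864 0.1138 0.1489] jawyaw -12.8 z [ 0.009  0.003 -1.   ] q [-0.29  0.77  0.04  1.75 -0.05  0.62 -0.44] F [-0.1  0.3  0.5] M [-0.01  0.09  0.04] op 0.377
shift units [-0.001  -0.     -0.1889] turn units [-0.0016 -0.0025  0.0013]
```

>>> apply_moves --series '[{"x":0,"y":0,"z":-0.025,"wx":0,"wy":-0.002,"wz":0,"fingers":-1},{"x":0,"y":0,"z":-0.03,"wx":0,"wy":0,"wz":0,"fingers":-1},{"x":0,"y":0,"z":-0.03,"wx":0,"wy":0,"wz":0,"fingers":-1},{"x":0,"y":0,"z":-0.03,"wx":0,"wy":0,"wz":0,"fingers":-1},{"x":0,"y":0,"z":-0.04,"wx":0,"wy":0,"wz":0,"fingers":-1},{"x":0,"y":0,"z":-0.04,"wx":0,"wy":0,"wz":0,"fingers":-1},{"x":0,"y":0,"z":-0.04,"wx":0,"wy":0,"wz":0,"fingers":-1},{"x":0,"y":0,"z":0,"wx":0,"wy":0,"wz":0,"fingers":-1}]'

```text
clock: 9.75
tool_pos: [0.585, 0.1128, 0.3427]
eef_rot: [0.994, -0.111, 0.0, -0.002]
contact_force: [-0.2, -0.3, -1.5]
opening: 0.375
```

```bash
python3 -c "
from h import *
need([.5843,.1135,.33],-13)"
```

```text
t 9.75 tcp [0.585  0.1128 0.3427] jawyaw -12.8 z [ 0.001  0.004 -1.   ] q [-0.31  0.54  0.07  1.52 -0.05  1.08 -0.45] F [-0.2 -0.3 -1.5] M [-0.08  0.08  0.03] op 0.375
shift units [-0.0011 -0.0006  0.0159] turn units [-0.0014  0.      0.0013]
```

>>> apply_moves --series '[{"x":0,"y":0,"z":0,"wx":0,"wy":0.04,"wz":0,"fingers":-1},{"x":0,"y":0,"z":0,"wx":0,"wy":0.04,"wz":0,"fingers":-1},{"x":0,"y":0,"z":0,"wx":0,"wy":0.04,"wz":0,"fingers":-1},{"x":0,"y":0,"z":0,"wx":0,"wy":0.04,"wz":0,"fingers":-1},{"x":0,"y":0,"z":0,"wx":0,"wy":0.04,"wz":0,"fingers":-1},{"x":0,"y":0,"z":0,"wx":0,"wy":0.04,"wz":0,"fingers":-1},{"x":0,"y":0,"z":0,"wx":0,"wy":0.02,"wz":0,"fingers":-1},{"x":0,"y":0,"z":0,"wx":0,"wy":0,"wz":0,"fingers":-1}]'

```text
clock: 10.75
tool_pos: [0.5735, 0.1059, 0.3298]
eef_rot: [0.937, -0.106, 0.329, 0.053]
contact_force: [0.4, 0.3, -0.2]
opening: 0.373
```

Run:
```python
from h import *
need([.5843,.1135,.33])
s=get_state();zt=R.from_quat(s["eef_rot"]).apply([0,0,1]);print("\ntilt",np.degrees(np.arccos(-zt[2])),"tip if held",s["tool_pos"]+.086*zt)
im,d,P,cam=cloud("side");np.savez("s3.npz",im=im,P=P)
t,_,Pt,_=cloud("top");hsv=cv2.cvtColor(t,cv2.COLOR_RGB2HSV)
cv2.imwrite("pics/f1.png",np.vstack([cv2.resize(im[40:360,140:540],None,fx=1.5,fy=1.2)[:384],cv2.resize(t[150:320,150:400],(600,210))])[...,::-1])
```

```text
t 10.75 tcp [0.5735 0.1059 0.3298] jawyaw -12.1 z [ 0.606 -0.168 -0.778] q [-1.02  0.49  0.78  2.18  1.03  0.08 -1.64] F [ 0.4  0.3 -0.2] M [ 0.05  0.73 -0.02] op 0.373
shift units [ 0.0089 -0.0124  0.0064] 
tilt 38.93971279711325 tip if held [0.6255456  0.0914383  0.26288512]
```

View pics/f1.png

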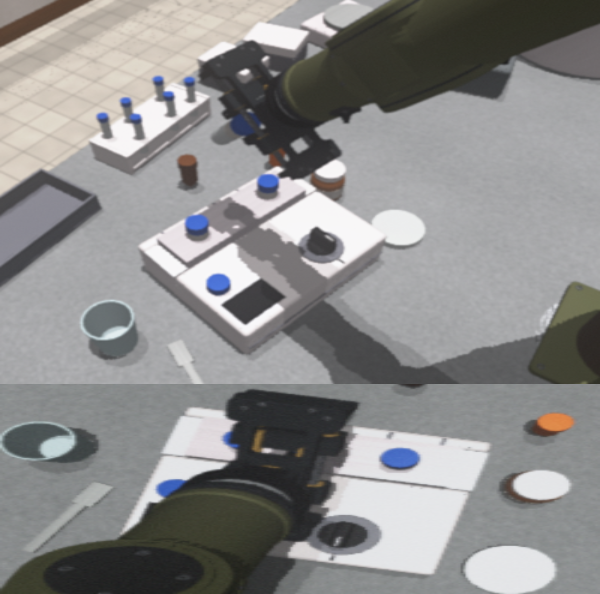

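The side crop shows the tube gripped by its blue cap at (245,122), the short tubes in place at (197,222) and (268,182), and the dial unmoved at (320,240). The tilt is 39° with joint 6 near its limit, so I'll move up and out along tool x to gain room, then tilt a little more.

>>> apply_moves --series '[{"x":0.03,"y":0,"z":0,"wx":0,"wy":0,"wz":0,"fingers":-1},{"x":0.03,"y":0,"z":0,"wx":0,"wy":0,"wz":0,"fingers":-1},{"x":0.03,"y":0,"z":0,"wx":0,"wy":0,"wz":0,"fingers":-1},{"x":0,"y":0,"z":0,"wx":0,"wy":0.02,"wz":0,"fingers":-1},{"x":0,"y":0,"z":0,"wx":0,"wy":0.015,"wz":0,"fingers":-1},{"x":0,"y":0,"z":0,"wx":0,"wy":0,"wz":0,"fingers":-1}]'

```text
clock: 11.6
tool_pos: [0.632, 0.0848, 0.3782]
eef_rot: [0.917, -0.112, 0.379, 0.057]
contact_force: [-0.2, -0.0, -0.9]
opening: 0.377
```

```bash
cat > chk.py <<'E'
from h import *
need([.5843,.1135,.33])
s=get_state();zt=R.from_quat(s["eef_rot"]).apply([0,0,1]);print("\ntilt",np.degrees(np.arccos(-zt[2])),"tip if held",s["tool_pos"]+.086*zt,"qd",abs(s["qd"]).max())
im,d,P,cam=cloud("wrist")
o=s["tool_pos"]-.019*zt;v=P-o;a=v@zt;r=np.linalg.norm(v-a[...,None]*zt,axis=-1)
b=(a>.012)&(a<.11)&(r<.03)&(d>0)&(im.max(-1)>90);q=P[b];print("tube pts",b.sum(),"along",a[b].min() if b.any() else 0,a[b].max() if b.any() else 0)
if b.sum()>30:
    for lo in np.arange(.015,.1,.015):
        k=b&(a>=lo)&(a<lo+.015)
        if k.sum()>5: print(round(lo,3),k.sum(),R.from_quat(s["eef_rot"]).inv().apply(P[k]-o).mean(0).round(4))
cv2.imwrite("pics/w3.png",im[...,::-1])
E
python3 chk.py
```

```text
t 11.6 tcp [0.632  0.0848 0.3782] jawyaw -13.3 z [ 0.682 -0.19  -0.707] q [-0.95  0.48  0.77  2.08  1.19  0.11 -1.75] F [-0.2 -0.  -0.9] M [0.16 0.79 0.07] op 0.377
shift units [-0.0894 -0.0211 -0.0049] 
tilt 45.039987001359606 tip if held [0.69063049 0.06848515 0.31740832] qd 0.10464914173646693
tube pts 645 along 0.014911508454255018 0.08953841335897167
0.015 96 [ 0.0075 -0.0099  0.0219]
0.03 125 [ 0.0067 -0.0102  0.037 ]
0.045 156 [ 0.006  -0.0102  0.0525]
0.06 127 [ 0.0032 -0.0096  0.0673]
0.075 140 [ 0.0009 -0.01    0.0827]
```

View pics/w3.png

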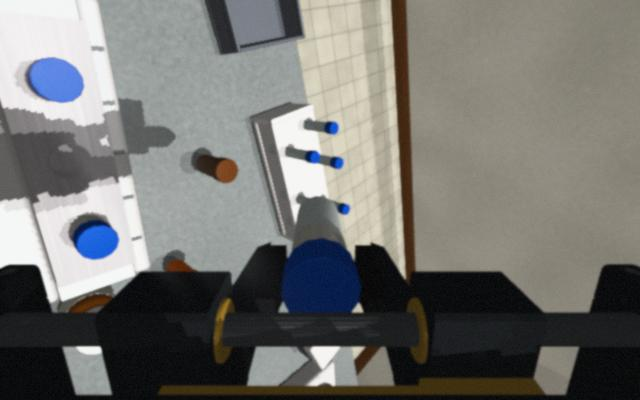

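The wrist view shows the blue cap between the pads at (320,275) with the tube running straight along the tool axis. The tilt is 45° and the tip is about 0.31 m up. I'll settle, then run the final check of dial and objects.

>>> apply_moves --series '[{"x":0,"y":0,"z":0,"wx":0,"wy":0,"wz":0,"fingers":-1},{"x":0,"y":0,"z":0,"wx":0,"wy":0,"wz":0,"fingers":-1},{"x":0,"y":0,"z":0,"wx":0,"wy":0,"wz":0,"fingers":-1},{"x":0,"y":0,"z":0,"wx":0,"wy":0,"wz":0,"fingers":-1}]'

```text
clock: 12.15
tool_pos: [0.6335, 0.085, 0.3791]
eef_rot: [0.917, -0.113, 0.378, 0.054]
contact_force: [0.2, -0.0, -0.3]
opening: 0.377
```

```bash
python3 chk.py
python3 - <<'E'
from h import *
im,d,P,_=cloud("side")
b=(P[...,2]>.115)&(P[...,2]<.136)&(im.max(-1)<90)&(np.hypot(P[...,0]-.442,P[...,1]-.097)<.03)
print("dial",b.sum(),cv2.minAreaRect(P[b][:,:2].astype(np.float32)))
hsv=cv2.cvtColor(im,cv2.COLOR_RGB2HSV)
m=((hsv[...,0]>105)&(hsv[...,0]<125)&(hsv[...,1]>150)&(hsv[...,2]>60)).astype(np.uint8)
k,l,st,c=cv2.connectedComponentsWithStats(m)
for i in range(1,k):
    if st[i,4]>40: p=P[l==i];t=np.percentile(p[:,2],90);q=p[abs(p[:,2]-t)<.004];print(c[i].round(),((q.min(0)+q.max(0))/2).round(4))
s0=np.load("side.npz");df=(abs(P[...,2]-s0["P"][...,2])>.01).astype(np.uint8)
for n,(x,y) in dict(beaker=(212,313),jar=(359,186),petri=(406,230),scoop=(270,355)).items(): print(n,df[y-14:y+14,x-14:x+14].mean().round(2))
E
```

```text
t 12.15 tcp [0.6335 0.085  0.3791] jawyaw -13.6 z [ 0.682 -0.185 -0.708] q [-0.94  0.47  0.75  2.07  1.19  0.11 -1.75] F [ 0.2 -0.  -0.3] M [0.08 0.78 0.03] op 0.377
shift units [-0.0916 -0.02   -0.005 ] 
tilt 44.961712778003594 tip if held [0.6921071  0.06910681 0.31827115] qd 0.01273048018348713
tube pts 643 along 0.01424326043901493 0.09067910339985685
0.015 98 [ 0.0071 -0.01    0.0222]
0.03 126 [ 0.0075 -0.0102  0.037 ]
0.045 142 [ 0.0058 -0.0102  0.0523]
0.06 136 [ 0.0038 -0.0096  0.0673]
0.075 138 [ 0.0006 -0.0101  0.083 ]
dial 125 ((0.4417881667613983, 0.0978621244430542), (0.013292651623487473, 0.039602648466825485), 78.26908874511719)
[318. 191.] [0.5676 0.0475 0.1448]
[271. 225.] [0.6001 0.1835 0.1457]
[285. 275.] [0.5181 0.2462 0.1071]
beaker 0.01
jar 0.01
petri 0.01
scoop 0.01
```

```bash
python3 -c "
from plant import *
print(finish_job())"
```

```text
the job is handed in; nothing more can be done
None
```

I turned the dial about 57° anticlockwise to its stop, then drew the tall tube straight up out of the middle well. I handed the job in at about 12 s of the 45 s allowed. The arm was still holding the tube by its cap, slanted at about 45° with the cap end up; no verdict was reported.

**Last checks:**
- **Dial:** the bar measured 166.9° from the wrist camera after I released it, and about 168.3° from the side camera at the end. Off is about 167°, so it is within about 0.02 rad of off.
- **Tube:** the tool was at 45.0°, with the tip about 0.31 m above the table and the arm nearly still (fastest joint 0.013 rad/s). The cap was firmly held, with the opening at 33 mm.
- **Other things:** the short tubes and the loose cap were within about 1 mm of where they started. The beaker, jar, petri dish and scoop looked unchanged in the side view.

**Disagreements:**
- The visible tube points suggest the tube may lean up to about 6° in the grip. Seeing only one side of the tube may explain this, and the slant would still be 39–51°.
- The wrist moment stayed at about 0.78 N m after tilting, with almost no force. I took this to be the effect of the changed gripper orientation, but did not confirm it.

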